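# Slide the heavy battery pack into its charging dock

### The arm

A 7-joint arm with a two-finger parallel gripper is mounted at the origin on the work surface. World frame = base frame: x ahead of the robot, y to its left, z up, the work surface at z = 0. Lengths are in mm, angles in rad, forces in N, time in s.
With the tool pointing down it reaches from about 350 to 900 mm from the base axis. Payload 19.9 kg.
Tool frame: the origin (TCP) lies midway between the tips of the shut fingers; the grasp point (between the pads) lies 19 mm behind it (r.tcp_to_grasp is the distance from the TCP to the grasp point, in mm); z points along the fingers, y is the line along which they close (so a half turn about z gives the same grasp; the last joint's range is limited). The gripper opens to 94 mm and grips with 3 to 60 N. Pads are 16 mm wide; open, the fingers measure 119 mm over their backs; the gripper's body (75 mm by 177 mm) begins 78 mm behind the grasp point.
Start: joints at [1.145, 0.417, -0.01, 1.614, 0.005, 1.111, -0.053], TCP at [234.021, -579.511, 205.425] pointing down, gripper open.
Joint ranges: [-2.81, 2.81], [-0.39, 2.02], [-1.27, 1.25], [0.06, 2.57], [-1.19, 4.33], [0.19, 2], [-2.82, 2.82]. Speed limits (rad/s): [1.89, 1.89, 2.39, 2.39, 3.01, 3.01, 3.01].

### API

Orientations are given as a unit quaternion [w, x, y, z].
In Python, from bench import r gives the robot as it stands.
- The arm moves only by the tool arm_command, never from a script. Its argument "series" is a list of rows, each a list of 2 entries, a list of its own where there are three numbers: the shift along the world's x, y, z in mm, then the turn about the world's z in rad. A call has 1 to 8 rows; each row shifts and turns the commanded pose from where the row before left it; what a row does not reach is not made up. A row lasts 1/12 s, in which the tool goes at most 41.7 mm and 7.16 degrees, less where a joint would pass 70% of its speed; a pose out of reach is approached as far as the arm can. A call with a gripper value outside its range is refused whole. "fingers" is the opening, from 0 (shut) to 1 (fully open), set as the call begins (left out, the last holds). The fingers move at their own pace and stop on an object; the grip force is fixed at half the most. Time passes only in rows, so rows that do not move let the fingers close. It gives the time, the measured TCP pose, the force, the opening and the grip force at its end, in the units of the state.
- r.get_obs(): the state, without advancing time (a new reading comes with each control period).
- r.get_image(name): name is "scene" or "top"; returns the picture (400x640x3 uint8, red, green, blue); there is no depth.
- r.camera_model(name): a dict with "fovy" (degrees; the focal length in pixels is half the picture's height over the tangent of half this angle, whatever the lens; pixels are square), "cx", "cy" (the principal point, pixels), "xyz" and "attitude" of the camera in the world. Camera axes: x right, y down, z forward; pixel columns grow to the right and rows downward; lengths in mm; the calibration is good to about 2 mm. A picture is of the moment at which its call begins. camera_model takes no time and is no camera call.
- r.finish_job(): hands the job in; it is judged then, once.
The state is a dict: "time": time; "joint_positions": joint angles; "qd": joint speeds; "tau": joint torques, N m; "tcp_pos": TCP position; "eef_rot": TCP orientation; "contact_force": force on the tool from outside, world axes, zero at the start; "ft_torque": the same for the moment, N m; "finger_gap": opening from 0.0 (shut) to 1.0 (fully open); "grip_force": force on a finger pad.
Only numpy, scipy, OpenCV 4.12 (cv2) and the standard library are available. Lean on these libraries where they do the work, as an engineer would, in place of code of your own. Each camera call takes 0.05 s, during which the arm holds its last target. There are 200 camera calls.

### The job

Push the tall, heavy orange battery pack across the table, low near its base so that it slides upright and does not tip, between the guides of the black charging dock until it is fully home against the charger. Then press the green start button on the charger all the way down and let it come back up. Do not lift the pack, do not touch its carry handle, do not press the button before the pack is home, and leave the yellow meter, the solder spool and the screwdriver where they are.

Things in the scene. Friction and masses are not known exactly. Their poses are not given: they have to be found in the camera images.
- pack: Tall orange battery pack with black straps, a loose upright box, 55 mm deep (its x), 130 mm wide (its y), 140 mm tall; 1.0 to 1.6 kg, on rubber runners. Origin: centre of its underside; z up. Its +x face (brass strip) goes into the dock first. Pushed higher than about 40 mm above the table it tips; below 30 mm it slides, with about 7 to 17 N. It starts in front of the dock's mouth, a little askew.
- pack_push (a point): Point on the pack's upright -x face (yellow label), mid-width, 22 mm above the table: the place to push, along the pack's +x. The pack is taller than many fingers are long: lean the tool back about 35 degrees so that the tips lead and the gripper's body stays clear of it. Two tips spread 60 to 80 mm apart across the face keep it square and steer it.
- handle: Black carry handle on top of the pack, a 12 mm round bar across the pack's width, its top 174 mm above the table; not to be touched. Origin: centre of the pack's lid, 140 mm above the pack's origin.
- dock: Charging dock, fixed. Origin: on the table under the middle of a fully docked pack, so both origins and axes agree when the pack is home. +x points into the dock, z up. The black charger (80 mm deep, 172 wide, 100 high) has its upright front face at x = +28.5 mm, which stops the pack.
- dock_mouth (a point): On the table, in the middle of the dock's flared mouth, at x = -77 mm of the dock. Two grey guides 28 mm high: inner faces at y = +74 and -74 mm (9 mm of play each side of the pack) from x = -42 to +28 mm, then flaring outward at 45 degrees to y = about +-110 mm at the mouth.
- start_top (a point): Centre of the top of the round green start button (32 mm across) on top of the charger, at x = +70, y = -45 mm of the dock. It is pressed straight down, and when up its top lies 118 mm above the table.
- start (a joint): Travel of the start button: 0 m up, 0.006 m fully down. A spring brings it back; fully down takes about 4 N.
- meter: Bystander: yellow multimeter lying on the table, 75 x 135 mm (x, y), 41 mm high. Origin: centre of its underside.
- spool: Bystander: green and silver solder spool lying flat, 60 mm across, 38 mm high. Origin: centre of its underside.
- driver: Bystander: blue-handled screwdriver lying on the table along its own x axis, about 200 mm long. Origin: near the middle of its length, on the table.
Things that resemble listed ones, but are neither listed nor needed, are in the scene too. What is meant by the pack is not red, and is the larger of those in its own colour.

How it is judged (in metres and radians):
On the way, in this order (a step that is already met when the one before it is completed fails the run):
1. the pack stands upright and at rest, fully home in the dock (x of pack in the frame of dock between -0.006 and 0.006 m and y of pack in the frame of dock between -0.015 and 0.015 m and x of pack_push in the frame of dock below -0.02 m and angle between the x axis of pack and the x axis of dock, either way round below 0.1 rad and angle between pack's own z axis and vertical below 0.05 rad and height (world z) of pack below 0.005 m and linear speed of pack below 0.01 m/s and angular speed of pack below 0.1 rad/s), for 0.2 s.
2. the start button is pressed down (value of joint start above 0.0045 m), for 0.05 s.
At the end, for the whole second after the job is handed in: Pack upright, at rest, home in the dock: within 6 mm of the charger, 15 mm of the centre line and 0.10 rad of square; the start button, pressed over 4.5 mm after that, is up again (under 2 mm); meter, spool and screwdriver are within 20 mm of where they started (all of step 1 and value of joint start below 0.002 m and distance of each of meter, spool, driver from where it was at the start of the episode below 0.02 m); the robot touches nothing.
It fails at once if the pack tips by more than 0.15 rad (angle between pack's own z axis and vertical above 0.15 rad).
It fails at once if the pack is lifted more than 10 mm off the table (height (world z) of pack above 0.01 m).
It fails at once if the pack's carry handle is touched (contact force between any of the fingers, the arm and handle above 0.5 N).
It fails at once if the start button is pressed before the pack is home (value of joint start above 0.003 m and x of pack in the frame of dock below -0.01 m).
It fails at once if the meter, spool or screwdriver is moved more than 20 mm (distance of any of meter, spool, driver from where it was at the start of the episode above 0.02 m).
It also fails if it takes over 58 s, if anything falls off the work surface, if the arm or the gripper's body presses on something with over 40 N, if the wrist force passes 120 N, or if a joint passes its speed limit or range.

## Working session

There is one attempt and no reset: what is moved stays moved. The work goes in short steps, Python scripts to look and compute and a tool call to move; the robot and the scene stay as the last step left them, time stands still between calls to the robot, and variables do not carry over. Pictures are saved under pics/ and viewed, at most 10 in all, crops included, and the job is handed in when it is done.

Besides the shell and the picture viewer there is one more tool, called after ">>>" by a JSON object that holds its "method" and its "body". arm_command: Moves the arm, as the interface text tells. Its arguments: {"type":"object","properties":{"series":{"type":"array"},"fingers":{"type":"number"}},"required":["series"]}

```bash
mkdir -p pics; python3 - <<'E'
from bench import r
import cv2
for n in("scene","top"):
    cv2.imwrite(f"pics/{n}0.png",r.get_image(n)[:,:,::-1]); print(r.camera_model(n))
print(r.get_obs())
E
```

```text
{'fovy': 51.775426624476005, 'cx': 327.14693780452893, 'cy': 200.48488953731356, 'xyz': array([983.16735277, 183.83169488, 822.45715347]), 'attitude': array([-0.1529146 ,  0.50310109,  0.81107917, -0.25623622])}
{'fovy': 45.90892615999643, 'cx': 325.7910906308473, 'cy': 200.9993328408064, 'xyz': array([ 410.84691739,   -5.48751814, 1006.86446317]), 'attitude': array([-0.05915192,  0.71172292, -0.69642976,  0.07026473])}
{'time': 0.1, 'joint_positions': array([ 1.14552113,  0.41792161, -0.01028198,  1.61409106,  0.00466064,
        1.11069903, -0.05301317]), 'qd': array([ 0.00047294, -0.00105639, -0.00047414, -0.00036091,  0.00137467,
       -0.00122324,  0.00026737]), 'tau': array([ 1.26281644e-03, -8.52571678e+01,  6.39772620e-01, -4.26696646e+01,
       -4.88371553e-02,  1.63529534e-02, -5.53411644e-05]), 'tcp_pos': array([ 233.8800286 , -579.23357965,  204.89298862]), 'eef_rot': array([-5.31133344e-04,  9.81649852e-01,  1.90691552e-01, -1.33089200e-04]), 'contact_force': array([ 0.08429882, -0.14404257, -0.44478948]), 'ft_torque': array([-0.02146762,  0.04170121,  0.01386472]), 'grip_force': 0.0, 'finger_gap': 0.9983031173098803}
```

View pics/top0.png

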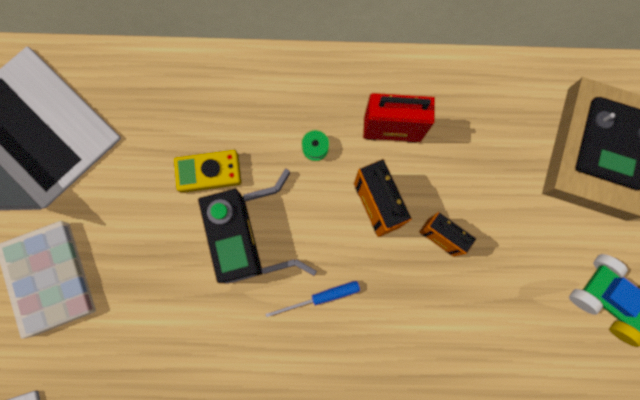

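View pics/scene0.png

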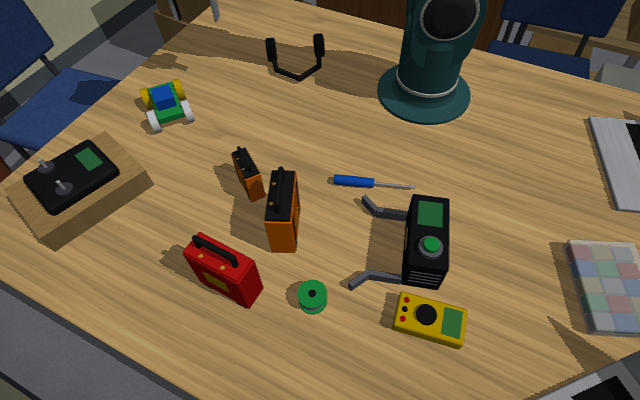

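The interface can't tilt the tool, so a direct low push would run the gripper body into the pack. I may use the small orange pack (it isn't listed as a bystander) as a gripped pusher block. First I'll measure the objects more closely.

```bash
cat > h.py <<'E'
import numpy as np, cv2
from bench import r
from scipy.spatial.transform import Rotation as R
def cam(n):
    m=r.camera_model(n); w,x,y,z=m["attitude"]; f=200/np.tan(np.radians(m["fovy"]/2))
    return R.from_quat([x,y,z,w]).as_matrix(), np.array(m["xyz"]), np.array([[f,0,m["cx"]],[0,f,m["cy"]],[0,0,1]])
def proj(n,P):
    A,t,K=cam(n); q=(np.atleast_2d(P)-t)@A@K.T; return q[:,:2]/q[:,2:]
def back(n,uv,z):
    A,t,K=cam(n); d=A@np.linalg.inv(K)@np.array([*uv,1.]); return t+d*(z-t[2])/d[2]
def place(p,L):   # p=x,y,yaw ; local pts
    c,s=np.cos(p[2]),np.sin(p[2]); L=np.atleast_2d(L)
    return np.c_[p[0]+c*L[:,0]-s*L[:,1],p[1]+s*L[:,0]+c*L[:,1],L[:,2]]
def box(dx,dy,h,x0=0,z0=0):
    return np.array([[x0+a*dx/2,b*dy/2,z] for z in(z0,h) for a,b in((-1,-1),(1,-1),(1,1),(-1,1))])
def draw(im,n,p,L,col):
    q=proj(n,place(p,L))
    for i in range(4):
        for a,b in((i,(i+1)%4),(4+i,4+(i+1)%4),(i,i+4)):
            cv2.line(im,*[tuple(int(v) for v in 64*q[k]+0.5) for k in(a,b)],col,1,cv2.LINE_AA,6)
E
python3 - <<'E'
import cv2
t=cv2.imread("pics/top0.png")
a=cv2.resize(t[150:265,345:485],None,fx=5,fy=5,interpolation=3)
b=cv2.resize(t[160:300,180:330],None,fx=5.3,fy=4,interpolation=3)
cv2.imwrite("pics/a.png",a)
cv2.imwrite("pics/b.png",cv2.resize(t[165:290,185:325],None,fx=4.5,fy=4.5,interpolation=3))
s=cv2.imread("pics/scene0.png")
cv2.imwrite("pics/c.png",cv2.resize(s[130:300,220:460],None,fx=3.3,fy=3.3,interpolation=3))
E
```

```text
(no output)
```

View pics/a.png

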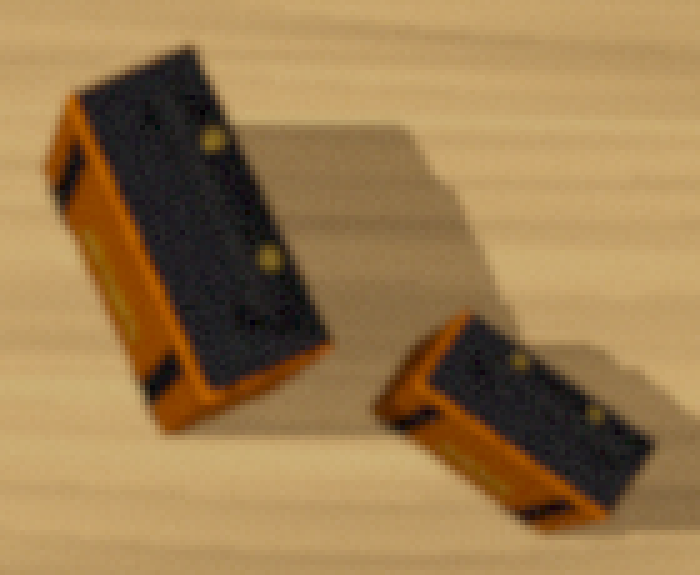

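View pics/b.png

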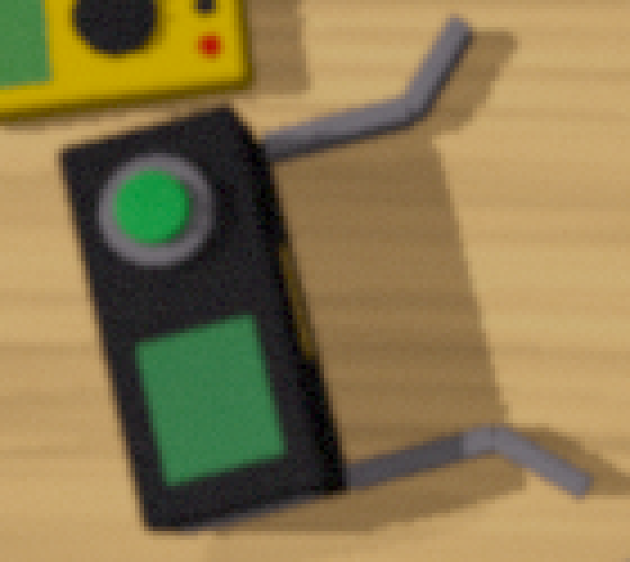

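View pics/c.png

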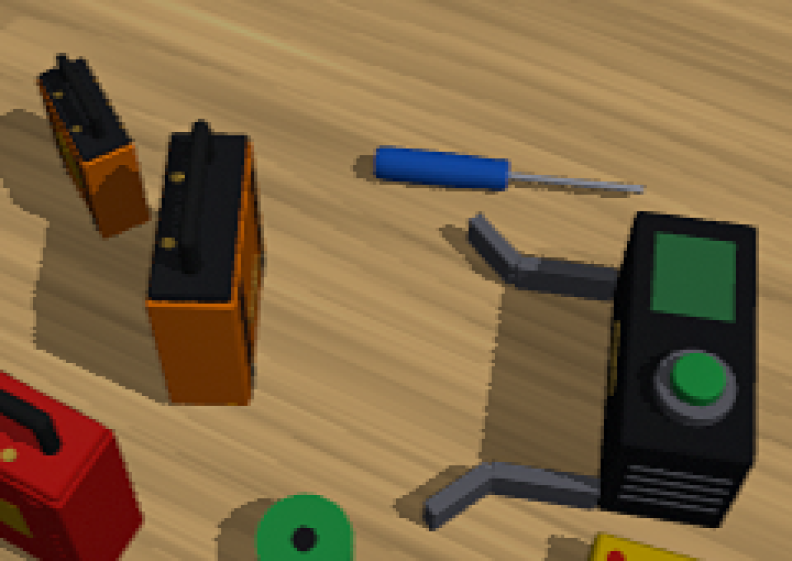

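```bash
cat > m.py <<'E'
from h import *
from scipy.optimize import least_squares
ta=lambda *p:np.array(p)/5+[345,150]
tb=lambda *p:np.array(p)/4.5+[185,165]
sc=lambda *p:np.array(p)/3.3+[220,130]
def fit(obs,p0,free=None):
    f=lambda p:np.concatenate([(proj(n,place(p,L(p) if callable(L) else L))-uv).ravel() for n,L,uv in obs])
    s=least_squares(f,p0,loss="soft_l1"); print(np.round(s.x,3),"res px",np.round(f(s.x),1)); return s.x
def pk(d,w,h): return np.array([[-d,-w,h],[d,-w,h],[d,w,h],[-d,w,h],[d,-w,0],[d,w,0]],float)*[.5,.5,1]
# world: dock x ~ +y ; dock y ~ -x ; image up=+x world => dock -y is up
E
cat > m1.py <<'E'
from m import *
big=pk(55,130,140)
pack=fit([("top",big,ta((190,45),(80,95),(208,388),(330,345),(45,168),(168,432)))],[400,-120,1.3])
small=fit([("top",lambda p:pk(*p[3:6]),ta((468,312),(428,385),(605,512),(653,440),(380,412),(545,532))),
 ("scene",lambda p:pk(*p[3:6])[[1,2]],sc((133,148),(133,148)))][:1],[340,-250,1,36,84,90])
D=np.array([[70,-45,118],[108.5,-86,100],[108.5,86,100],[28.5,-86,100]],float)
dock=fit([("top",D,tb((152,206),(62,150),(150,528),(230,108))),("scene",np.array([[70,-45,118],[28.5,86,100],[108.5,86,100]],float),sc((698,378),(637,212),(757,228)))],[370,190,1.5])
np.savez("p.npz",pack=pack,small=small,dock=dock)
v=[]
for n,(x0,x1,y0,y1,k) in {"top":(190,490,150,300,2.6),"scene":(215,465,130,300,2.8)}.items():
    im=cv2.imread(f"pics/{n}0.png")
    im=cv2.resize(im,None,fx=4,fy=4,interpolation=3)
    import h
    P=h.proj; h.proj=lambda n,p:P(n,p)*4+1.5
    draw(im,n,pack,box(55,130,140),(0,255,0)); draw(im,n,small[:3],box(*small[3:]),(255,255,0))
    draw(im,n,dock,box(80,172,100,68.5),(0,0,255)); draw(im,n,dock,box(70,148,28,-7),(255,0,255))
    h.proj=P
    im=im[y0*4:y1*4,x0*4:x1*4]; im=cv2.resize(im,(700,int(700*im.shape[0]/im.shape[1]))); v.append(im)
cv2.imwrite("pics/d.png",cv2.resize(np.vstack([v[0],v[1]]),(500,590),interpolation=cv2.INTER_AREA))
cv2.imwrite("pics/dt.png",np.vstack([v[0][:,:],])); print(v[0].shape,v[1].shape)
c,s=np.cos(dock[2]),np.sin(dock[2]); d=pack[:2]-dock[:2]; print("pack in dock",c*d[0]+s*d[1],-s*d[0]+c*d[1],pack[2]-dock[2])
E
python3 m1.py
```

```text
[ 589.65  -130.151   89.959] res px [ 2.  -2.4 -2.4 -1.5  0.3  2.8  2.8 -0.1 -0.9  0.1 -1.1  1.9]
[ 524.536 -270.054  392.095   35.13    85.6     83.879] res px [ 0.9  0.5 -0.8  0.1  0.1  0.2  0.1  0.1 -0.3 -0.3 -0.  -0.9]
[ 529.803  105.471 -412.828] res px [-0.2 -0.3 -2.5 -1.3 -1.8  1.1  0.3 -2.5 -0.5 -0.4 -1.3 -1.8  0.  -1.6]
(350, 700, 3) (476, 700, 3)
pack in dock -242.88021228897 10.419308662134547 502.78659214165225
```

View pics/d.png

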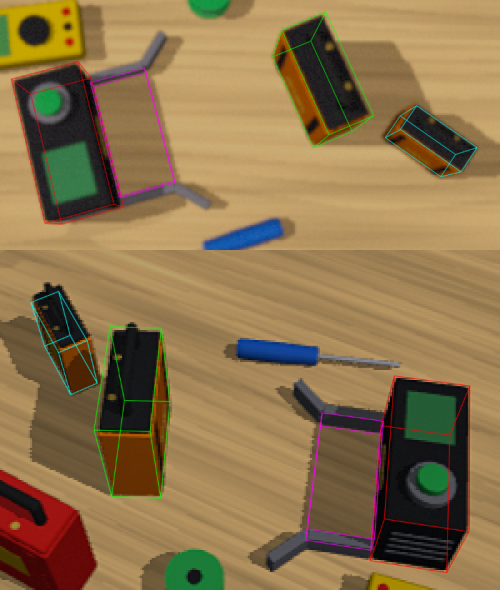

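The top view overlay fits. The pack is at about (590,-130), 243 mm short of the dock and askew by 0.13 rad. The small pack is at about (524,-270), measures about 35×86×84 mm, and its end can push the pack's face. I'll grip its far end across its depth.

>>> {"method": "arm_command", "body": {"series": [[[23, 24, 0], 0.05], [[23, 24, 0], 0.05], [[23, 24, 0], 0.05], [[23, 24, 0], 0.05], [[23, 24, 0], 0.05], [[23, 24, 0], 0.05], [[23, 24, 0], 0.05], [[23, 24, 0], 0.05]], "fingers": 1}}

```text
time: 0.77
tcp_pos: [418.8, -386.1, 205.3]
eef_rot: [-0.0, 0.924, 0.383, -0.0]
contact_force: [0.8, -0.6, -0.2]
finger_gap: 0.999
grip_force: 0.0
```

>>> {"method": "arm_command", "body": {"series": [[[23, 24, 0], 0.05], [[23, 24, 0], 0.05], [[23, 24, 0], 0.05], [[23, 24, 0], 0.03], [[0, 0, -20], 0], [[0, 0, -20], 0], [[0, 0, 0], 0], [[0, 0, 0], 0]]}}

```text
time: 1.43
tcp_pos: [509.4, -291.4, 164.9]
eef_rot: [-0.001, 0.886, 0.463, -0.001]
contact_force: [0.8, -0.3, 0.6]
finger_gap: 0.999
grip_force: 0.0
```

>>> {"method": "arm_command", "body": {"series": [[[0, -1, -20], 0], [[0, 0, -20], 0], [[0, 0, -20], 0], [[0, 0, -20], 0], [[0, 0, -20], 0], [[0, 0, -15], 0], [[0, 0, -10], 0], [[0, 0, 0], 0]]}}

```text
time: 2.1
tcp_pos: [509.4, -292.7, 39.6]
eef_rot: [-0.001, 0.886, 0.463, -0.0]
contact_force: [-0.9, -0.2, -0.8]
finger_gap: 0.999
grip_force: 0.0
```

```bash
python3 - <<'E'
from h import *
t=r.get_image("top"); s=r.get_image("scene")
a=cv2.resize(t[120:300,330:530],None,fx=2.9,fy=2.9,interpolation=3); b=cv2.resize(s[100:280,160:360],None,fx=2.9,fy=2.9,interpolation=3)
cv2.imwrite("pics/e.png",cv2.resize(np.hstack([a,b])[:,:,::-1],(800,360)))
print(r.get_obs()["contact_force"])
E
```

```text
[-0.1334326  -0.00539181  0.82551021]
```

View pics/e.png

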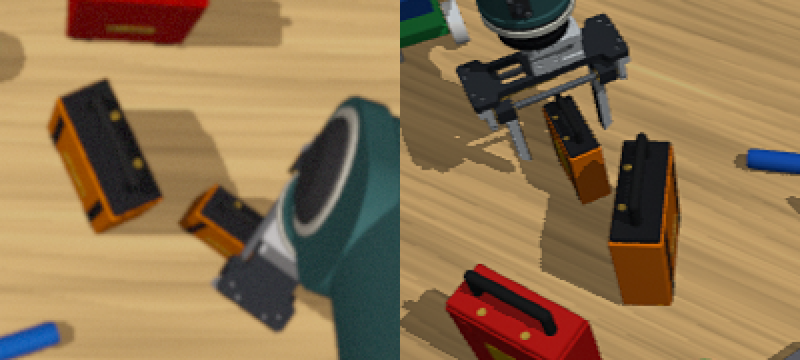

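The fingers straddle the far end of the small pack (top image about (245,270), scene about (565,140)). I'll lower and close them.

>>> {"method": "arm_command", "body": {"series": [[[0, 0, -8], 0], [[0, 0, -7], 0], [[0, 0, 0], 0]]}}

```text
time: 2.45
tcp_pos: [509.6, -292.4, 24.5]
eef_rot: [-0.0, 0.886, 0.463, -0.0]
contact_force: [-0.7, 0.1, -0.2]
finger_gap: 1.001
grip_force: 0.0
```

>>> {"method": "arm_command", "body": {"series": [[[0, 0, 0], 0], [[0, 0, 0], 0], [[0, 0, 0], 0], [[0, 0, 0], 0], [[0, 0, 0], 0], [[0, 0, 0], 0], [[0, 0, 0], 0], [[0, 0, 0], 0]], "fingers": 0}}

```text
time: 3.12
tcp_pos: [509.8, -292.4, 25.4]
eef_rot: [-0.0, 0.886, 0.463, -0.0]
contact_force: [-4.1, 0.5, 1.3]
finger_gap: 0.464
grip_force: 2.0
```

>>> {"method": "arm_command", "body": {"series": [[[0, 0, 0], 0], [[0, 0, 0], 0], [[0, 0, 0], 0], [[0, 0, 0], 0], [[0, 0, 0], 0], [[0, 0, 0], 0], [[0, 0, 0], 0]]}}

```text
time: 3.7
tcp_pos: [510.1, -292.6, 25.3]
eef_rot: [0.0, 0.886, 0.463, 0.0]
contact_force: [-0.6, -1.0, -4.0]
finger_gap: 0.415
grip_force: 29.7
```

>>> {"method": "arm_command", "body": {"series": [[[0, -15, 2], 0], [[0, -15, 0], 0.1], [[15, 0, 0], 0.1], [[15, 0, 0], 0.1], [[15, 0, 0], 0.1], [[15, 10, 0], 0.1], [[15, 10, 0], 0.1], [[15, 10, 0], 0.1]]}}

```text
time: 4.37
tcp_pos: [600.7, -292.8, 27.3]
eef_rot: [0.0, 0.672, 0.741, 0.0]
contact_force: [0.1, -0.7, -4.6]
finger_gap: 0.411
grip_force: 29.7
```

>>> {"method": "arm_command", "body": {"series": [[[10, 10, 0], 0.1], [[10, 10, 0], 0.1], [[0, 10, -2], 0], [[0, 0, 0], 0], [[0, 0, 0], 0]]}}

```text
time: 4.78
tcp_pos: [619.7, -262.5, 25.3]
eef_rot: [-0.0, 0.597, 0.802, -0.0]
contact_force: [0.4, 0.8, -2.5]
finger_gap: 0.411
grip_force: 29.8
```

```bash
python3 - <<'E'
from h import *
t=r.get_image("top"); s=r.get_image("scene")
a=cv2.resize(t[120:300,330:530],None,fx=2.9,fy=2.9,interpolation=3); b=cv2.resize(s[100:280,160:360],None,fx=2.9,fy=2.9,interpolation=3)
cv2.imwrite("pics/f.png",cv2.resize(np.hstack([a,b])[:,:,::-1],(800,360)))
o=r.get_obs();print(o["contact_force"],o["tcp_pos"],o["eef_rot"],o["joint_positions"])
E
```

```text
[ 0.66893815  0.42567412 -4.18752302] [ 619.39439307 -263.22120034   25.32851787] [-1.09619384e-04  5.97429150e-01  8.01921639e-01 -2.90409892e-04] [ 0.65783329  0.74347896 -0.43937151  1.59153276  0.37933064  0.89270012
  0.36979211]
```

View pics/f.png

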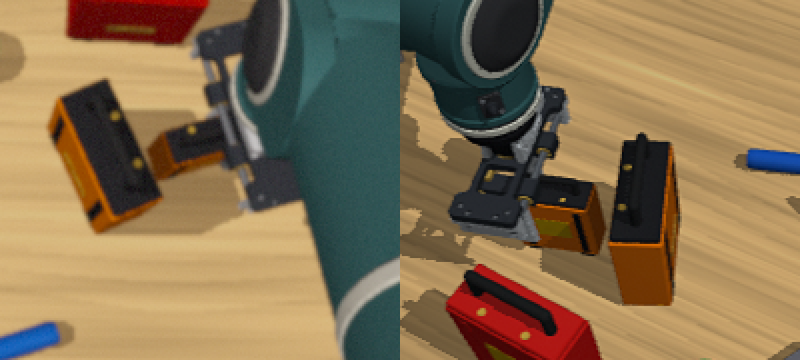

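The small pack is now aligned with the dock axis, with its end about 25 mm behind the pack's rear face. I'll use an image-alignment tracker to follow the lid, then start pushing.

```bash
cat > track.py <<'E'
import sys
from h import *
Z=140; S=np.load("p.npz"); H0=S["pack"]; D=S["dock"]
X,Y=np.meshgrid(np.arange(-34,35),np.arange(-72,73))
L=np.c_[X.ravel(),Y.ravel(),np.full(X.size,Z)].astype(float)
def rect(im,p):
    q=proj("top",place(p,L)).astype(np.float32).reshape(*X.shape,2)
    return cv2.GaussianBlur(cv2.remap(cv2.cvtColor(im,cv2.COLOR_BGR2GRAY),q[...,0],q[...,1],1).astype(np.float32),(0,0),1.5)
T=rect(cv2.imread("pics/top0.png"),H0)
m=np.zeros(X.shape,np.uint8); m[6:-6,6:-6]=255
def track(im,p):
    p=np.array(p,float)
    for _ in range(4):
        cc,W=cv2.findTransformECC(T,rect(im,p),np.eye(2,3,dtype=np.float32),cv2.MOTION_EUCLIDEAN,(3,200,1e-5),m,5)
        c0=np.array([34,72,1.]); d=W@c0-c0[:2]
        p=np.r_[place(p,[[d[0],d[1],0]])[0,:2],p[2]+np.arctan2(W[1,0],W[0,0])]
    return p,cc
def indock(p):
    c,s=np.cos(D[2]),np.sin(D[2]); d=np.array(p[:2])-D[:2]
    return c*d[0]+s*d[1],-s*d[0]+c*d[1],(p[2]-D[2]+1.57)%np.pi-1.57
if __name__=="__main__":
    try: g=np.load("last.npy")
    except OSError: g=H0
    im=r.get_image("top")[:,:,::-1].copy(); best=None
    for k in map(float,sys.argv[1:] or ["0"]):     # guesses: advance along dock x, mm
        try: b=track(im,g+[k*np.cos(D[2]),k*np.sin(D[2]),0])
        except cv2.error: continue
        if best is None or b[1]>best[1]: best=b
    np.save("last.npy",best[0]); print("pack",np.round(best[0][:2],1),"cc %.3f"%best[1],"in dock",np.round(indock(best[0]),3))
    o=r.get_obs(); t=o["tcp_pos"]; print("tcp in dock",np.round(indock([*t[:2],0])[:2],1),"F",np.round(o["contact_force"],1),"t",o["time"])
E
python3 track.py
```

```text
pack [ 589.8 -130.3] cc 0.989 in dock [-2.43096e+02  1.03260e+01  1.38000e-01]
tcp in dock [-378.9   20.2] F [-1.   0.1 -4.3] t 4.9333
```

>>> {"method": "arm_command", "body": {"series": [[[-1, 3, 0], 0], [[-1.4, 4.8, 0], 0], [[-1.4, 4.8, 0], 0], [[-1.4, 4.8, 0], 0], [[-1.4, 4.8, 0], 0], [[-1.4, 4.8, 0], 0], [[-1.4, 4.8, 0], 0], [[-1.4, 4.8, 0], 0]]}}

```text
time: 5.6
tcp_pos: [609.1, -227.0, 25.7]
eef_rot: [0.001, 0.597, 0.803, -0.001]
contact_force: [0.2, -8.2, -3.7]
finger_gap: 0.409
grip_force: 30.0
```

```bash
python3 track.py 0 10
```

```text
pack [ 588.6 -125.2] cc 0.901 in dock [-2.3782e+02  1.0049e+01  9.7000e-02]
tcp in dock [-340.1   19.4] F [ 1.  -5.6 -6.7] t 5.65
```

>>> {"method": "arm_command", "body": {"series": [[[-1.4, 4.8, 0], 0], [[-1.4, 4.8, 0], 0], [[-1.4, 4.8, 0], 0], [[-1.4, 4.8, 0], 0], [[-1.4, 4.8, 0], 0], [[-1.4, 4.8, 0], 0], [[-1.4, 4.8, 0], 0], [[-1.4, 4.8, 0], 0]]}}

```text
time: 6.32
tcp_pos: [598.2, -188.9, 25.7]
eef_rot: [0.001, 0.597, 0.802, -0.001]
contact_force: [3.0, -8.0, -6.1]
finger_gap: 0.412
grip_force: 29.8
```

```bash
python3 track.py 30 40
```

```text
pack [579.7 -88.4] cc 0.903 in dock [-2.0009e+02  7.9160e+00  1.1000e-02]
tcp in dock [-300.3   18.9] F [ 0.8 -3.6 -5.1] t 6.3667
```

>>> {"method": "arm_command", "body": {"series": [[[-1.3, 4.8, 0], -0.015], [[-1.2, 4.8, 0], -0.015], [[-1.2, 4.8, 0], -0.015], [[-1.1, 4.9, 0], -0.015], [[-1.1, 4.9, 0], 0], [[-1.1, 4.9, 0], 0], [[-1.1, 4.9, 0], 0], [[-1.1, 4.9, 0], 0]]}}

```text
time: 7.03
tcp_pos: [588.8, -149.8, 25.6]
eef_rot: [0.001, 0.621, 0.784, -0.001]
contact_force: [1.7, -8.0, -5.6]
finger_gap: 0.41
grip_force: 29.8
```

>>> {"method": "arm_command", "body": {"series": [[[-1.1, 4.9, 0], 0], [[-1.1, 4.9, 0], 0], [[-1.1, 4.9, 0], 0], [[-1.1, 4.9, 0], 0], [[-1.1, 4.9, 0], 0], [[-1.1, 4.9, 0], 0]]}}

```text
time: 7.53
tcp_pos: [582.3, -120.4, 25.6]
eef_rot: [0.001, 0.621, 0.784, -0.001]
contact_force: [1.3, -7.4, -6.1]
finger_gap: 0.409
grip_force: 29.8
```

```bash
python3 track.py 60 70
```

```text
pack [569.2 -19.7] cc 0.915 in dock [-1.31234e+02 -1.77200e+00 -5.90000e-02]
tcp in dock [-230.1   14.5] F [ 2.1 -7.5 -6.1] t 7.5833
```

>>> {"method": "arm_command", "body": {"series": [[[2.3, -7.7, 0], 0], [[10, 3, 0], 0.03], [[9, 3, 0], 0.03], [[0, 0, 0], 0], [[-1.4, 4.8, 0], 0], [[-1.4, 4.8, 0], 0], [[-1.4, 4.8, 0], 0], [[-1.4, 4.8, 0], 0]]}}

```text
time: 8.25
tcp_pos: [598.0, -102.6, 25.6]
eef_rot: [0.001, 0.597, 0.802, -0.0]
contact_force: [2.7, -9.8, -3.2]
finger_gap: 0.409
grip_force: 30.0
```

>>> {"method": "arm_command", "body": {"series": [[[-1.4, 4.8, 0], 0], [[-1.4, 4.8, 0], 0], [[-1.4, 4.8, 0], 0], [[-1.4, 4.8, 0], 0], [[-1.4, 4.8, 0], 0]]}}

```text
time: 8.67
tcp_pos: [590.9, -79.0, 25.7]
eef_rot: [0.001, 0.597, 0.802, -0.001]
contact_force: [2.5, -8.7, -3.5]
finger_gap: 0.411
grip_force: 30.0
```

```bash
python3 track.py 20 35
```

```text
pack [558.4  15.6] cc 0.912 in dock [-9.4347e+01 -1.5780e+00 -1.1000e-02]
tcp in dock [-192.8   -5.6] F [ 2.7 -4.5 -6. ] t 8.7167
```

>>> {"method": "arm_command", "body": {"series": [[[-1.4, 4.8, 0], 0], [[-1.4, 4.8, 0], 0], [[-1.4, 4.8, 0], 0], [[-1.4, 4.8, 0], 0], [[-1.4, 4.8, 0], 0], [[-1.4, 4.8, 0], 0], [[-1.4, 4.8, 0], 0], [[-1.4, 4.8, 0], 0]]}}

```text
time: 9.38
tcp_pos: [579.8, -40.6, 25.7]
eef_rot: [0.001, 0.597, 0.802, -0.001]
contact_force: [3.1, -9.9, -2.3]
finger_gap: 0.412
grip_force: 30.0
```

```bash
python3 track.py 30 40
```

```text
pack [546.5  53.7] cc 0.926 in dock [-5.4415e+01 -1.1220e+00 -8.0000e-03]
tcp in dock [-152.9   -5.9] F [ 1.7 -3.5 -6.3] t 9.4333
```

>>> {"method": "arm_command", "body": {"series": [[[-1.4, 4.8, 0], 0], [[-1.4, 4.8, 0], 0], [[-1.4, 4.8, 0], 0], [[-1.4, 4.8, 0], 0], [[-1.4, 4.8, 0], 0]]}}

```text
time: 9.85
tcp_pos: [572.8, -16.6, 25.7]
eef_rot: [0.001, 0.597, 0.802, -0.001]
contact_force: [2.5, -9.5, -2.1]
finger_gap: 0.409
grip_force: 30.0
```

```bash
python3 track.py 15 25
```

```text
pack [538.9  76.4] cc 0.878 in dock [-3.0488e+01 -3.9100e-01 -2.1000e-02]
tcp in dock [-127.9   -6.1] F [ 3.3 -4.9 -6.7] t 9.9
```

>>> {"method": "arm_command", "body": {"series": [[[-1.4, 4.8, 0], 0], [[-1.4, 4.8, 0], 0], [[-1.4, 4.8, 0], 0], [[-1.2, 3.8, 0], 0], [[-0.9, 2.9, 0], 0]]}}

```text
time: 10.32
tcp_pos: [566.4, 4.8, 25.7]
eef_rot: [0.001, 0.597, 0.802, -0.001]
contact_force: [2.7, -9.6, -1.4]
finger_gap: 0.408
grip_force: 30.0
```

>>> {"method": "arm_command", "body": {"series": [[[-0.6, 1.9, 0], 0], [[-0.6, 1.9, 0], 0]]}}

```text
time: 10.48
tcp_pos: [565.3, 8.2, 25.7]
eef_rot: [0.001, 0.597, 0.802, -0.001]
contact_force: [3.1, -10.5, -1.1]
finger_gap: 0.407
grip_force: 30.0
```

```bash
python3 track.py 20 25
```

```text
pack [532.  102.4] cc 0.708 in dock [-3.564 -1.176 -0.025]
tcp in dock [-102.9   -6. ] F [ 3.  -7.5 -2.8] t 10.5333
```

>>> {"method": "arm_command", "body": {"series": [[[-0.6, 1.9, 0], 0], [[-0.3, 1, 0], 0]]}}

```text
time: 10.7
tcp_pos: [564.5, 10.2, 25.7]
eef_rot: [0.001, 0.597, 0.802, -0.001]
contact_force: [4.2, -19.9, -1.2]
finger_gap: 0.41
grip_force: 30.0
```

>>> {"method": "arm_command", "body": {"series": [[[-0.3, 1, 0], 0], [[-0.3, 1, 0], 0]]}}

```text
time: 10.87
tcp_pos: [564.1, 10.8, 25.7]
eef_rot: [0.002, 0.598, 0.802, -0.001]
contact_force: [5.1, -24.6, -0.9]
finger_gap: 0.409
grip_force: 30.0
```

>>> {"method": "arm_command", "body": {"series": [[[-0.3, 1, 0], 0], [[-0.3, 1, 0], 0]]}}

```text
time: 11.03
tcp_pos: [563.7, 12.3, 25.7]
eef_rot: [0.002, 0.598, 0.802, -0.001]
contact_force: [4.9, -24.5, -0.5]
finger_gap: 0.409
grip_force: 30.0
```

```bash
python3 track.py 0 4; python3 - <<'E'
from h import *
t=r.get_image("top"); s=r.get_image("scene")
a=cv2.resize(t[150:300,180:330],(400,400),interpolation=3); b=cv2.resize(s[130:300,280:450],(400,400),interpolation=3)
cv2.imwrite("pics/g.png",np.hstack([a,b])[:,:,::-1])
E
```

```text
pack [531.6 103.1] cc 0.807 in dock [-2.763 -1.017 -0.055]
tcp in dock [-98.8  -5.7] F [  4.7 -23.   -1.3] t 11.0833
```

View pics/g.png

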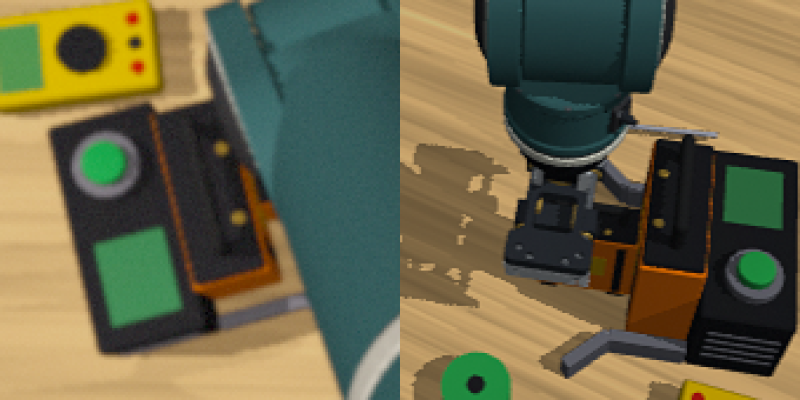

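The pack is up against the charger with a high, steady stop force. The tracker shows a slight -0.05 rad skew, so I'll give one squaring push on the lagging -y side.

>>> {"method": "arm_command", "body": {"series": [[[2.3, -7.7, 0], 0], [[12, 3.6, 0], 0], [[12, 3.6, 0], 0], [[0, 0, 0], 0], [[-0.9, 2.9, 0], 0], [[-0.6, 1.9, 0], 0], [[-0.6, 1.9, 0], 0]]}}

```text
time: 11.77
tcp_pos: [587.5, 19.8, 25.6]
eef_rot: [0.001, 0.597, 0.802, -0.001]
contact_force: [6.8, -23.0, -2.8]
finger_gap: 0.409
grip_force: 30.0
```

```bash
python3 track.py 0 2
```

```text
pack [531.1 104.3] cc 0.724 in dock [-1.474 -0.906 -0.014]
tcp in dock [-98.6 -30.5] F [  7.  -16.   -5.1] t 11.8167
```

>>> {"method": "arm_command", "body": {"series": [[[-0.3, 1, 0], 0], [[-0.3, 1, 0], 0], [[-0.3, 1, 0], 0]]}}

```text
time: 12.07
tcp_pos: [586.9, 21.2, 25.7]
eef_rot: [0.002, 0.598, 0.802, -0.001]
contact_force: [8.0, -23.0, -2.9]
finger_gap: 0.408
grip_force: 30.0
```

```bash
python3 track.py 0 2
```

```text
pack [531.4 103.6] cc 0.753 in dock [-2.279 -0.996 -0.044]
tcp in dock [-96.9 -30.5] F [  8.3 -22.4  -3.2] t 12.1167
```

>>> {"method": "arm_command", "body": {"series": [[[2.9, -9.6, 0], 0], [[2.9, -9.6, 0], 0], [[2.9, -9.6, 0], 0], [[2.9, -9.6, 0], 0], [[2.9, -9.6, 0], 0], [[2.9, -9.6, 0], 0], [[0, 0, 0], 0], [[0, 0, 0], 0]]}}

```text
time: 12.78
tcp_pos: [604.0, -32.8, 25.4]
eef_rot: [0.0, 0.597, 0.802, -0.0]
contact_force: [0.7, -1.1, -1.1]
finger_gap: 0.407
grip_force: 30.0
```

>>> {"method": "arm_command", "body": {"series": [[[0, 0, 0], 0], [[0, 0, 0], 0], [[0, 0, 0], 0], [[0, 0, 0], 0], [[0, 0, 0], 0], [[0, 0, 0], 0], [[0, 0, 0], 0], [[0, 0, 0], 0]], "fingers": 1}}

```text
time: 13.45
tcp_pos: [603.8, -31.9, 25.5]
eef_rot: [0.0, 0.596, 0.803, -0.0]
contact_force: [-0.4, -0.8, -0.1]
finger_gap: 0.938
grip_force: 0.0
```

>>> {"method": "arm_command", "body": {"series": [[[0, 0, 25], 0], [[0, 0, 30], 0], [[0, 0, 30], 0], [[0, 0, 30], 0], [[0, 0, 30], 0], [[0, 0, 30], 0], [[0, 0, 20], 0], [[0, 0, 0], 0]]}}

```text
time: 14.12
tcp_pos: [605.5, -31.8, 224.9]
eef_rot: [0.003, 0.596, 0.803, 0.001]
contact_force: [0.4, 0.2, -0.9]
finger_gap: 1.001
grip_force: 0.0
```

>>> {"method": "arm_command", "body": {"series": [[[0, -30, 0], 0], [[0, -30, 0], 0], [[0, -30, 0], 0], [[0, -30, 0], 0], [[0, -30, 0], 0], [[0, -30, 0], 0], [[0, 0, 0], 0], [[0, 0, 0], 0]], "fingers": 0}}

```text
time: 14.78
tcp_pos: [603.2, -213.6, 219.5]
eef_rot: [-0.001, 0.597, 0.802, -0.0]
contact_force: [0.7, 1.1, 0.8]
finger_gap: 0.467
grip_force: 0.0
```

```bash
python3 track.py 0 2; python3 - <<'E'
from h import *
t=r.get_image("top"); s=r.get_image("scene")
a=cv2.resize(t[150:300,180:330],(400,400),interpolation=3); b=cv2.resize(s[130:300,280:450],(400,400),interpolation=3)
cv2.imwrite("pics/i.png",np.hstack([a,b])[:,:,::-1])
E
```

```text
pack [531.2 103.7] cc 0.839 in dock [-2.108 -0.839 -0.024]
tcp in dock [-325.    20.5] F [-0.1 -0.1 -0.8] t 14.8333
```

View pics/i.png

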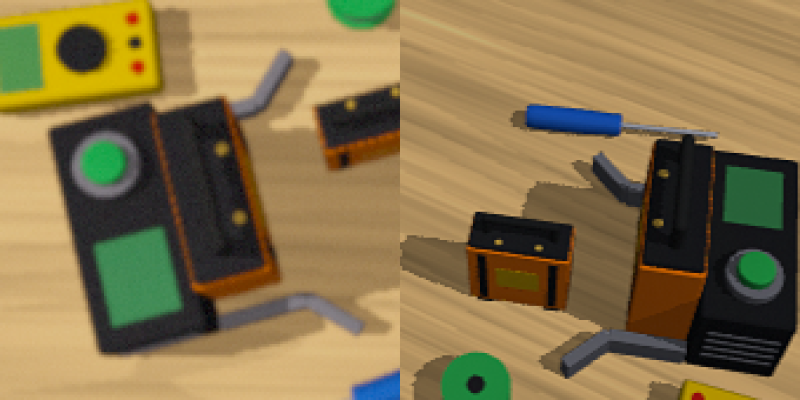

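The pack is home and upright against the charger, and the small pack is clear of it. Next I'll locate the button.

```bash
python3 - <<'E'
from h import *
D=np.load("p.npz")["dock"]; b=place(D,[[70,-45,118]])[0]; print("model",b)
for n in("top","scene"):
    im=r.get_image(n)[:,:,::-1].copy(); hsv=cv2.cvtColor(im,cv2.COLOR_BGR2HSV)
    m=cv2.inRange(hsv,(50,190,80),(80,255,255)); u,v=proj(n,b)[0].astype(int)
    k=np.zeros_like(m); k[v-16:v+16,u-16:u+16]=m[v-16:v+16,u-16:u+16]
    M=cv2.moments(k,True); c=(M["m10"]/M["m00"],M["m01"]/M["m00"]); print(n,M["m00"],back(n,c,117))
o=r.get_obs(); print(o["tcp_pos"],o["finger_gap"])
E
```

```text
model [552.77876497 185.45262879 118.        ]
top 162.0 [552.65706119 185.19262544 117.        ]
scene 164.0 [551.31557376 185.60915089 117.        ]
[ 604.03799279 -210.59851859  220.45421476] 0.258598218383073
```

>>> {"method": "arm_command", "body": {"series": [[[-4, 28, 0], 0], [[-4, 28, 0], 0], [[-4, 28, 0], 0], [[-4, 28, 0], 0], [[-4, 28, 0], 0], [[-4, 28, 0], 0], [[-4, 28, 0], 0], [[-4, 28, 0], 0]], "fingers": 0}}

```text
time: 15.7
tcp_pos: [571.3, 14.2, 220.7]
eef_rot: [0.0, 0.596, 0.803, -0.0]
contact_force: [0.5, 0.4, 0.7]
finger_gap: 0.001
grip_force: 0.0
```

>>> {"method": "arm_command", "body": {"series": [[[-4, 28, 0], 0], [[-4, 28, 0], 0], [[-4, 28, 0], 0], [[-4, 28, 0], 0], [[-4, 28, 0], 0], [[-4, 28, 0], 0], [[-4, 4, 0], 0], [[0, 0, 0], 0]]}}

```text
time: 16.37
tcp_pos: [542.5, 186.8, 220.6]
eef_rot: [-0.0, 0.594, 0.804, 0.0]
contact_force: [0.1, 0.0, 0.4]
finger_gap: 0.007
grip_force: 0.0
```

>>> {"method": "arm_command", "body": {"series": [[[0, 0, 0], 0], [[0, 0, 0], 0], [[0, 0, 0], 0]]}}

```text
time: 16.62
tcp_pos: [544.2, 182.8, 220.4]
eef_rot: [0.0, 0.597, 0.802, -0.0]
contact_force: [0.5, -0.5, 0.6]
finger_gap: 0.004
grip_force: 0.0
```

>>> {"method": "arm_command", "body": {"series": [[[8, 2.5, 0], 0], [[0, 0, -20], 0], [[0, 0, -20], 0], [[0, 0, -20], 0], [[0, 0, -18], 0], [[0, 0, -12], 0], [[0, 0, 0], 0], [[0, 0, 0], 0]]}}

```text
time: 17.28
tcp_pos: [552.1, 186.5, 130.5]
eef_rot: [-0.0, 0.596, 0.803, -0.0]
contact_force: [0.1, -0.2, 0.8]
finger_gap: 0.005
grip_force: 0.0
```

>>> {"method": "arm_command", "body": {"series": [[[0, 0, -5], 0], [[0, 0, -4], 0], [[0, 0, 0], 0], [[0, 0, 0], 0]]}}

```text
time: 17.62
tcp_pos: [552.1, 186.6, 121.8]
eef_rot: [0.0, 0.596, 0.803, 0.0]
contact_force: [0.5, -0.7, 0.7]
finger_gap: 0.004
grip_force: 0.6
```

Now I'll press gently to about 111 mm, watching the force.

>>> {"method": "arm_command", "body": {"series": [[[0, 0, -3], 0], [[0, 0, -2], 0], [[0, 0, -2], 0], [[0, 0, 0], 0], [[0, 0, 0], 0]]}}

```text
time: 18.03
tcp_pos: [552.4, 186.7, 115.8]
eef_rot: [0.001, 0.596, 0.803, 0.0]
contact_force: [-6.1, -4.1, 24.4]
finger_gap: 0.004
grip_force: 12.3
```

>>> {"method": "arm_command", "body": {"series": [[[0, 0, -2], 0], [[0, 0, -1], 0], [[0, 0, 0], 0], [[0, 0, 0], 0]]}}

```text
time: 18.37
tcp_pos: [552.6, 186.9, 115.0]
eef_rot: [0.001, 0.596, 0.803, 0.0]
contact_force: [-19.1, -10.9, 61.6]
finger_gap: 0.003
grip_force: 30.6
```

>>> {"method": "arm_command", "body": {"series": [[[0, 0, 3], 0], [[0, 0, 0], 0], [[0, 0, 0], 0]]}}

```text
time: 18.62
tcp_pos: [552.4, 186.8, 115.9]
eef_rot: [0.001, 0.596, 0.803, 0.0]
contact_force: [-5.6, -3.8, 23.8]
finger_gap: 0.002
grip_force: 12.1
```

>>> {"method": "arm_command", "body": {"series": [[[0, 0, 1], 0], [[0, 0, 0], 0], [[0, 0, 0], 0]]}}

```text
time: 18.87
tcp_pos: [552.3, 186.7, 116.1]
eef_rot: [0.0, 0.596, 0.803, 0.0]
contact_force: [-1.1, -1.1, 12.3]
finger_gap: 0.006
grip_force: 6.1
```

>>> {"method": "arm_command", "body": {"series": [[[0, 0, 1], 0], [[0, 0, 0], 0], [[0, 0, 0], 0]]}}

```text
time: 19.12
tcp_pos: [552.2, 186.7, 116.6]
eef_rot: [0.0, 0.596, 0.803, 0.0]
contact_force: [2.7, 0.0, 3.4]
finger_gap: 0.005
grip_force: 1.8
```

>>> {"method": "arm_command", "body": {"series": [[[0, 0, 2], 0], [[0, 0, 0], 0], [[0, 0, 0], 0]]}}

```text
time: 19.37
tcp_pos: [551.9, 186.6, 118.5]
eef_rot: [0.0, 0.596, 0.803, 0.0]
contact_force: [1.2, 0.5, 2.3]
finger_gap: 0.006
grip_force: 1.4
```

>>> {"method": "arm_command", "body": {"series": [[[0, 0, 2], 0], [[0, 0, 0], 0], [[0, 0, 0], 0]]}}

```text
time: 19.62
tcp_pos: [551.7, 186.6, 120.4]
eef_rot: [-0.0, 0.596, 0.803, -0.0]
contact_force: [1.3, -0.7, 1.8]
finger_gap: 0.007
grip_force: 1.0
```

The spring shows about 3.4 N falling to 1.8 N over about 4 mm above a hard stop, so the button reached the bottom. I'll retreat and check.

>>> {"method": "arm_command", "body": {"series": [[[0, 0, 15], 0], [[0, 0, 30], 0], [[0, 0, 30], 0], [[0, 0, 30], 0], [[0, 0, 20], 0], [[10, 25, 0], 0], [[10, 25, 0], 0], [[10, 25, 0], 0]]}}

```text
time: 20.28
tcp_pos: [582.1, 262.0, 245.6]
eef_rot: [0.0, 0.597, 0.802, -0.0]
contact_force: [0.1, -0.3, -0.2]
finger_gap: 0.008
grip_force: 0.0
```

>>> {"method": "arm_command", "body": {"series": [[[10, 25, 0], 0], [[10, 25, 0], 0], [[10, 25, 0], 0], [[10, 25, 0], 0], [[0, 0, 0], 0], [[0, 0, 0], 0], [[0, 0, 0], 0], [[0, 0, 0], 0]]}}

```text
time: 20.95
tcp_pos: [621.8, 360.5, 245.4]
eef_rot: [0.0, 0.597, 0.802, -0.0]
contact_force: [0.1, 0.3, 1.0]
finger_gap: 0.002
grip_force: 0.0
```

```bash
python3 track.py 0 2; python3 - <<'E'
from h import *
# pack/dock relation from lid edges + bystanders: image change vs. before-button and vs. start
for n in("top","scene"):
    a=cv2.imread(f"pics/{n}0.png"); im=r.get_image(n)[:,:,::-1].copy(); cv2.imwrite(f"pics/{n}9.png",im)
    for nm,lo,hi in(("yellow",(22,180,120),(32,255,255)),("blue",(105,150,80),(125,255,255)),("green",(50,190,80),(80,255,255))):
        for q in(a,im):
            m=cv2.inRange(cv2.cvtColor(q,cv2.COLOR_BGR2HSV),lo,hi); k,l,st,c=cv2.connectedComponentsWithStats(m)
            print(n,nm,[(s[4],*np.round(x,1)) for s,x in zip(st[1:],c[1:]) if s[4]>90])
E
```

```text
pack [532.1 103.9] cc 0.821 in dock [-2.145 -1.794 -0.027]
tcp in dock [ 217.7 -161.6] F [-0.5 -0.3  0.5] t 21.0
top yellow [(np.int32(1396), np.float64(209.6), np.float64(170.1)), (np.int32(394), np.float64(626.4), np.float64(332.2))]
top yellow [(np.int32(1491), np.float64(210.3), np.float64(170.6)), (np.int32(406), np.float64(627.8), np.float64(333.5))]
top blue [(np.int32(929), np.float64(623.9), np.float64(296.3)), (np.int32(467), np.float64(336.0), np.float64(292.5))]
top blue [(np.int32(920), np.float64(623.8), np.float64(296.3)), (np.int32(462), np.float64(336.0), np.float64(292.5))]
top green [(np.int32(470), np.float64(314.9), np.float64(144.0)), (np.int32(167), np.float64(218.8), np.float64(210.7)), (np.int32(792), np.float64(608.3), np.float64(293.6))]
top green [(np.int32(464), np.float64(314.9), np.float64(144.1)), (np.int32(158), np.float64(218.5), np.float64(210.6)), (np.int32(793), np.float64(608.4), np.float64(293.9))]
scene yellow [(np.int32(113), np.float64(177.8), np.float64(86.5)), (np.int32(100), np.float64(144.3), np.float64(94.9)), (np.int32(1443), np.float64
[... 158 characters left out ...]
32(1406), np.float64(428.4), np.float64(318.7))]
scene blue [(np.int32(423), np.float64(163.1), np.float64(97.0)), (np.int32(347), np.float64(353.5), np.float64(180.3))]
scene blue [(np.int32(126), np.float64(79.5), np.float64(113.4)), (np.int32(422), np.float64(163.1), np.float64(97.0)), (np.int32(354), np.float64(353.4), np.float64(180.4))]
scene green [(np.int32(323), np.float64(170.0), np.float64(107.3)), (np.int32(163), np.float64(431.2), np.float64(243.7)), (np.int32(649), np.float64(312.0), np.float64(295.4))]
scene green [(np.int32(414), np.float64(169.0), np.float64(109.0)), (np.int32(145), np.float64(431.6), np.float64(244.1)), (np.int32(657), np.float64(311.8), np.float64(295.5))]
```

Bystanders haven't moved, the pack is home (x about -2 mm, y about -2 mm, about 0.03 rad), and the button is back up. Handing in.

```bash
python3 -c "
from bench import r
print(r.finish_job())"
```

```text
the job is handed in; nothing more can be done
None
```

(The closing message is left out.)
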